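Slide a nut into the nest of a holding fixture and clamp it with the foot

ROBOT

A 6-joint arm with a two-finger parallel gripper is mounted at the origin on a cart in front of the work surface, level with it; the furniture and walls round the work are solid. World frame = base frame: x ahead of the robot, y to its left, z up, the work surface at z = 0. Lengths are in m, angles in rad, forces in N, time in s.
With the tool pointing down it reaches from about 0.375 to 0.975 m from the base axis. Payload 3.8 kg.
Tool frame: the origin (TCP) lies midway between the tips of the shut fingers; the grasp point (between the pads) lies 19 mm behind it; z points along the fingers, y is the line along which they close (so a half turn about z gives the same grasp; the last joint's range is limited). The gripper opens to 85 mm and grips with 20 to 120 N. Pads are 22 mm wide; open, the fingers measure 114 mm over their backs; the gripper's body (76 mm by 85 mm) begins 54 mm behind the grasp point. The pads swing forward as they close: fully open they stand 13 mm farther back than shut.
Start: joints at [-1.149, 0.264, 1.604, -0, 1.274, -0.037], TCP at [0.299, -0.605, 0.231] pointing down, gripper open.
Joint ranges: [-2.63, 2.63], [-0.94, 2.18], [0.31, 2.57], [-1.31, 4.45], [0, 2.66], [-2.55, 2.55]. Speed limits (rad/s): [2.57, 2.57, 3.14, 3.14, 3.14, 3.14].

INTERFACE

Orientations are given as a rotation vector (axis times angle).
In Python, from workcell import read_state, vision, ticket gives the robot as it stands. The module is installed in compiled form; this text tells all that it offers.
- The arm moves only by the tool jog_arm, never from a script. Its arguments are lists of equal length, an entry for each row: "turn": the turn, a rotation vector about the tool's x, y, z in rad, a list of three; "delta_pos": the shift along the tool's x, y, z in m, a list of three; "gripper": the finger opening in m, from 0 to 0.0854. In form: {"turn": [[rx, ry, rz], ...], "delta_pos": [[dx, dy, dz], ...], "gripper": [gripper, ...]}. A call has 1 to 20 rows; each row shifts and turns the commanded pose from where the row before left it, along the tool's axes as they then stand; what a row does not reach is not made up. A row lasts 1/12 s, in which the tool goes at most 41.7 mm and 7.16 degrees, less where a joint would pass 70% of its speed; a pose out of reach is approached as far as the arm can. A call with a gripper value outside its range is refused whole. The fingers move at their own pace and stop on an object; "grip_force" is the grip in N (left out, the last holds). Time passes only in rows, so rows that do not move let the fingers close. It gives the time, the measured TCP pose, the force, the opening and the grip force at its end, in the units of the state.
- read_state(): the state, without advancing time (a new reading comes with each control period).
- vision.read_camera(name): name is "side" or "top" or "wrist"; returns the picture (480x640x3 uint8, red, green, blue); there is no depth.
- vision.calibration(name): a dict with "vfov" (degrees; the focal length in pixels is half the picture's height over the tangent of half this angle, whatever the lens; pixels are square), "cx", "cy" (the principal point, pixels), "R" (3x3) and "t" (3): a world point X has camera coordinates R X + t; the wrist camera has in their place "mount" (4x4, takes a point from camera to tool coordinates, whose origin is the TCP and whose axes are the flange's). Camera axes: x right, y down, z forward; pixel columns grow to the right and rows downward; lengths in m; the calibration is good to about 2 mm. The wrist camera is an equidistant fisheye: a pixel r from the principal point sees the ray r / f radians off the axis. A picture is of the moment at which its call begins: read the wrist's pose just before it. calibration takes no time and is no camera call.
- ticket.finish_job(): hands the job in; it is judged then, once.
The state is a dict: "time": time; "q": joint angles; "joint_vel": joint speeds; "joint_torque": joint torques, N m; "tool_pos": TCP position; "tcp_rot": TCP orientation; "wrist_force": force on the tool from outside, world axes, zero at the start; "torque": the same for the moment, N m; "width": opening from 0.0 (shut) to 1.0 (fully open); "grip_force": force on a finger pad.
Only numpy, scipy, OpenCV 4.12 (cv2) and the standard library are available. Lean on these libraries where they do the work, as an engineer would, in place of code of your own. Each camera call takes 0.05 s, during which the arm holds its last target. There are 200 camera calls.

TASK

Nudge the large hex nut gently across the deck of the holding fixture, sliding it and not lifting it, and never pushing it with more than 8 N, until it drops into the round nest under the bridge. Then press the plunger's knob down so that its foot beds the nut flat with about 10 N (15 N at most), and let go, leaving the plunger down. Push nothing else on the fixture harder than that, and leave the slug, the vial and the small nut beside it alone.

Things in the scene. Friction and masses are not known exactly. Their poses are not given: they have to be found in the camera images.
- fixture: Fixture fixed to the bench: aluminium plate 12 mm thick, its top is the deck. Origin on the bench under the nest's centre; the plate spans x -110 to +40, y -55 to +55 mm. +x runs from the loading end (near the robot, where the nut lies) to the nest; z up. Steel rails 7 mm high, 6 mm wide stand at y = +-50 mm, x -108 to -16 mm, either side of the nut.
- nest (a point): Centre of the mouth of the round nest, at deck height (12 mm over the bench): a flat-bottomed pocket, 45.5 mm in diameter, 5 mm deep. The nut tips in when it is within about 8 mm of the centre and drops in fully within about 2 mm of it.
- nut: Large plain steel hex nut, 36 mm across flats, 41 mm across corners, 19 mm high, bore at least 15 mm clear, about 0.11 kg (varies). Origin at the centre of its underside, z along the bore, two flats facing +-y. It starts loose on the deck, 55 to 75 mm short of the nest; lying in the nest its underside is 7 mm over the bench, its top 14 mm above the deck.
- plunger: Plunger, slides down 18.5 mm through the bridge on the nest's axis at about 2 N, stays where left. Under it sits a pilot, 8 mm across and 6 mm long, that enters the bore, and a flat 25 mm foot that lands on the nut's top: rigid, after 14 to 18 mm of travel, as the foot's screw setting varies and is not measured. Origin 22 mm above the deck when up (as at start), falling with the plunger.
- knob_top (a point): Centre of the flat top of the plunger's round knob, 24 mm in diameter and 7 mm high, on the nest's axis; 61 mm above the deck (73 mm over the bench) when up, falling with the plunger.
- small_nut: Smaller hex nut, 34 x 30 x 16 mm, on the bench beside the fixture; leave it. Origin at the centre of its underside.
- slug: Turned steel cylinder, 40 mm diameter, 47 mm high, on the bench beside the fixture; leave it. Origin at the centre of its underside.
- vial: Small glass vial with a black cap, 25 mm diameter, 57 mm high, on the bench beside the fixture; leave it. Origin at the centre of its underside.
- bridge (a point): Centre of the underside of the steel bridge that crosses over the nest along y, 23 mm above the deck: 20 mm wide in x (boss 27 mm diameter), top 33 mm above the deck (boss 35, screws 37), on two 14 mm posts at y = +-47 mm. The nut passes beneath; fingers do not, so it is pushed home at its rear.
Things that resemble listed ones, but are neither listed nor needed, are in the scene too. Leave any turquoise look-alike of the nut alone.

How it is judged:
By the outcome, as a careful person would: the job done as asked, in the order asked, and still so for the second after the job is handed in, with the robot touching nothing.
It also fails if it takes over 67 s, if anything falls off the work surface, if the arm or the gripper's body presses on something with over 40 N, if the wrist force passes 120 N, or if a joint passes its speed limit or range.

## Working session

There is one attempt and no reset: what is moved stays moved. The work goes in short steps, Python scripts to look and compute and a tool call to move; the robot and the scene stay as the last step left them, time stands still between calls to the robot, and variables do not carry over. Pictures are saved under pics/ and viewed, at most 10 in all, crops included, and the job is handed in when it is done.

Besides the shell and the picture viewer there is one more tool, called after "Call:" in YAML: its name, and indented under it one key for each argument. jog_arm: Moves the arm, as the interface text tells. Its arguments: {"type":"object","properties":{"turn":{"type":"array","items":{"type":"array","items":{"type":"number"}}},"delta_pos":{"type":"array","items":{"type":"array","items":{"type":"number"}}},"gripper":{"type":"array","items":{"type":"number"}},"grip_force":{"type":"number"}},"required":["turn","delta_pos","gripper"]}

```bash
mkdir -p pics; cat > h.py <<'E'
import numpy as np, cv2
from scipy.spatial.transform import Rotation as Ro
from workcell import read_state, vision, ticket
def snap(n,f):
    p=vision.read_camera(n); cv2.imwrite('pics/'+f,p[:,:,::-1]); return p
def foc(c): return 240/np.tan(np.radians(c['vfov'])/2)
def ray(n,px):
    c=vision.calibration(n);R=np.array(c['R']);t=np.array(c['t'])
    d=R.T@np.array([(px[0]-c['cx'])/foc(c),(px[1]-c['cy'])/foc(c),1]); return -R.T@t,d
def onplane(n,px,z):
    o,d=ray(n,px); return o+d*(z-o[2])/d[2]
def proj(n,X):
    c=vision.calibration(n);p=np.array(c['R'])@np.array(X)+np.array(c['t']); return p[:2]/p[2]*foc(c)+[c['cx'],c['cy']]
def tri(n1,p1,n2,p2):
    o1,d1=ray(n1,p1);o2,d2=ray(n2,p2);s=np.linalg.lstsq(np.c_[d1,-d2],o2-o1,rcond=None)[0]
    a,b=o1+d1*s[0],o2+d2*s[1]; return (a+b)/2,np.linalg.norm(a-b)
E
python3 - <<'E'
from h import *
for n in('top','side'):
    snap(n,n+'0.png'); c=vision.calibration(n); print(n,{k:np.round(v,3).tolist() for k,v in c.items()})
s=read_state(); print({k:np.round(v,3).tolist() for k,v in s.items()})
E
```

```text
top {'vfov': 46.877, 'cx': 311.415, 'cy': 235.101, 'R': [[-0.008, -1.0, -0.03], [-0.998, 0.01, -0.069], [0.07, 0.029, -0.997]], 't': [0.148, 0.489, 0.905]}
side {'vfov': 46.4, 'cx': 322.481, 'cy': 241.854, 'R': [[-0.972, -0.235, 0.013], [-0.12, 0.445, -0.887], [0.203, -0.864, -0.461]], 't': [0.509, 0.063, 0.907]}
{'time': 0.1, 'q': [-1.149, 0.265, 1.605, 0.0, 1.274, -0.037], 'joint_vel': [0.0, -0.001, -0.002, 0.001, -0.002, -0.001], 'joint_torque': [0.001, -51.67, -36.859, 0.0, 0.006, -0.0], 'tool_pos': [0.299, -0.605, 0.23], 'tcp_rot': [-3.057, -0.714, 0.001], 'wrist_force': [-0.081, -0.756, 0.253], 'torque': [-0.063, 0.013, 0.054], 'grip_force': 0.0, 'width': 1.004}
```

View pics/top0.png

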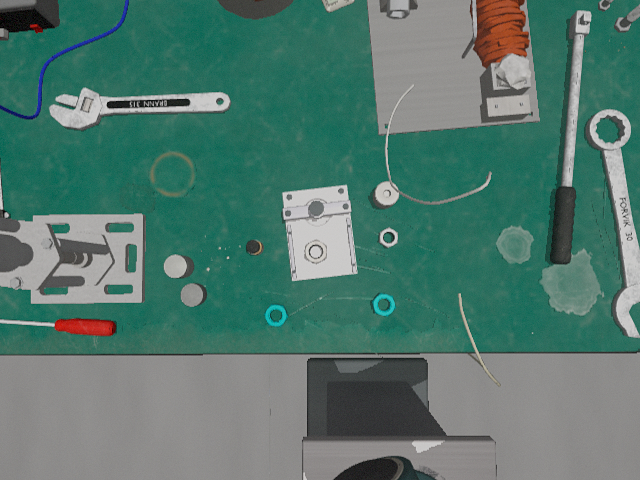

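View pics/side0.png

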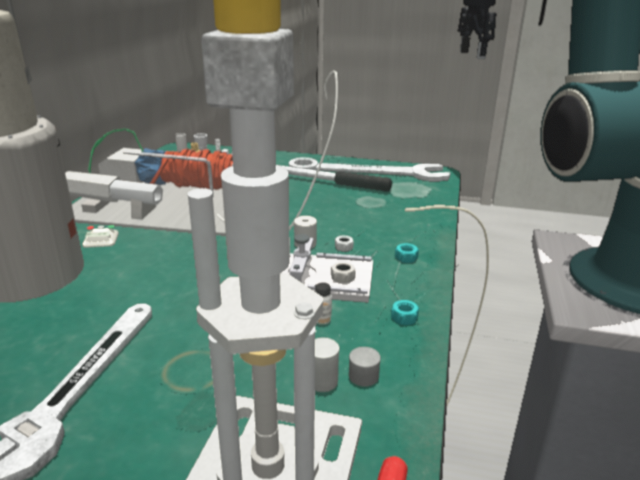

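The top view shows the fixture plate at about (320,232), with the knob at (317,209) and the large steel nut on the deck at (316,252). Around it are the vial (255,247), the slug (386,195) and the small nut (388,238).

Things that could be taken for the nut:
- steel nut on the deck at (316,252), which is my choice: it is grey, on the deck and between the rails
- small nut at (388,238), on the bench
- turquoise nuts at (276,315) and (384,304)

I'll check this in a close crop.

```bash
python3 - <<'E'
from h import *
p=cv2.imread('pics/top0.png'); c=p[175:295,240:400]; cv2.imwrite('pics/crop1.png',cv2.resize(c,None,fx=5,fy=5,interpolation=cv2.INTER_CUBIC))
for n,px,z in(('nut',(316,252),.031),('knob',(317,209),.073)): print(n,onplane('top',px,z))
E
```

```text
nut [0.46140732 0.13555623 0.031     ]
knob [0.5275464  0.13248959 0.073     ]
```

View pics/crop1.png

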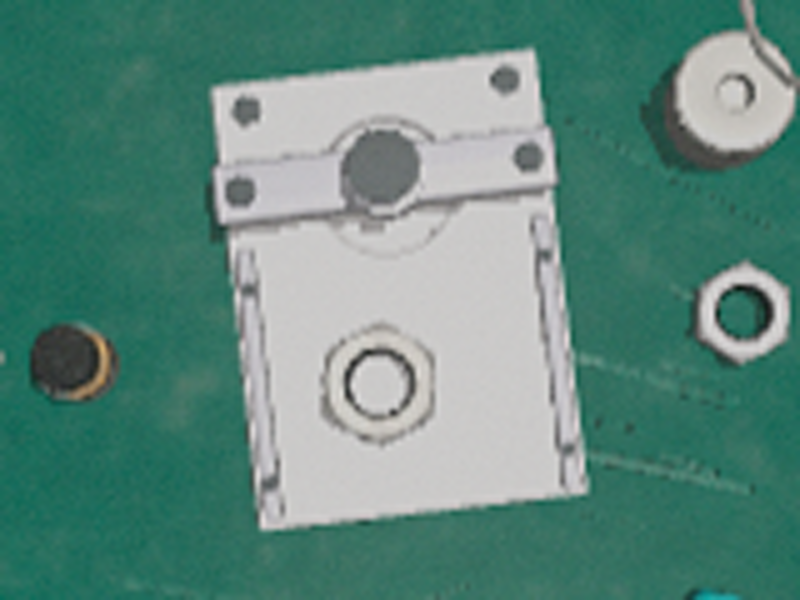

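The crop confirms the choice: a grey hex nut stands on the deck between the rails, its top centre at about (315.8,251.4). The knob centre is at (316.0,208.4). The small nut is off the plate and the turquoise ones are on the bench.

```bash
cat >> h.py <<'E'
def wpix(X,s):   # world point -> wrist pixel
    c=vision.calibration('wrist');M=np.array(c['mount']);R=Ro.from_rotvec(s['tcp_rot']).as_matrix()
    p=R.T@(np.array(X)-s['tool_pos']);q=M[:3,:3].T@(p-M[:3,3]);th=np.arctan2(np.hypot(q[0],q[1]),q[2]);u=q[:2]/np.hypot(*q[:2])
    return u*th*foc(c)+[c['cx'],c['cy']]
def wplane(px,z,s):
    c=vision.calibration('wrist');M=np.array(c['mount']);R=Ro.from_rotvec(s['tcp_rot']).as_matrix()
    d=np.array(px)-[c['cx'],c['cy']];r=np.hypot(*d);th=r/foc(c);q=np.r_[d/r*np.sin(th),np.cos(th)]
    o=R@M[:3,3]+s['tool_pos'];v=R@M[:3,:3]@q;return o+v*(z-o[2])/v[2]
E
python3 - <<'E'
from h import *
C=[onplane('top',p,.012)[:2] for p in((282.4,192.4),(346.8,185),(357.6,273.4),(292.4,280.6))]
FL,FR,NR,NL=C
print('sides',[np.linalg.norm(a-b) for a,b in((FL,FR),(FR,NR),(NR,NL),(NL,FL))])
yx=[np.degrees(np.arctan2(*(a-b)[::-1])) for a,b in((FL,NL),(FR,NR))]; yy=[np.degrees(np.arctan2(*(a-b)[::-1]))-90 for a,b in((FL,FR),(NL,NR))]
print('yaw',yx,yy)
a=np.radians(np.mean(yx+yy));ex=np.array([np.cos(a),np.sin(a)])
print('origin',np.mean(C,0)+.035*ex,'yaw',np.degrees(a))
k=onplane('top',(316,208.4),.073);n=onplane('top',(315.8,251.4),.031);print('knob',k,'nut',n,np.linalg.norm((k-n)[:2]))
s=read_state();R=Ro.from_rotvec(s['tcp_rot']).as_matrix();print(np.round(R,3))
c=vision.calibration('wrist');print({k:np.round(v,3).tolist() for k,v in c.items()})
E
```

```text
sides [np.float64(0.10965147626710765), np.float64(0.15000411277172043), np.float64(0.10967039225941713), np.float64(0.14990549148565016)]
yaw [np.float64(6.162225777133834), np.float64(6.169244721386802)] [np.float64(5.874113438651136), np.float64(5.822639619425189)]
origin [0.52954128 0.13306426] yaw 6.007055889149241
knob [0.52851618 0.13405772 0.073     ] nut [0.46239703 0.13587637 0.031     ] 0.06614415663236452
[[ 0.897  0.443 -0.001]
 [ 0.443 -0.897  0.002]
 [ 0.    -0.002 -1.   ]]
{'vfov': 65.706, 'cx': 316.934, 'cy': 237.443, 'mount': [[0.001, -0.965, -0.262, 0.066], [1.0, 0.001, -0.0, 0.0], [0.001, -0.262, 0.965, -0.143], [0.0, 0.0, 0.0, 1.0]]}
```

Call:
jog_arm:
  turn:
    - [0, 0, 0.0885]
    - [0, 0, 0.0885]
    - [0, 0, 0.0885]
    - [0, 0, 0.0885]
    - [0, 0, 0]
    - [0, 0, 0]
    - [0, 0, 0]
    - [0, 0, 0]
    - [0, 0, 0]
    - [0, 0, 0]
    - [0, 0, 0]
    - [0, 0, 0]
    - [0, 0, 0]
    - [0, 0, 0]
    - [0, 0, 0]
    - [0, 0, 0]
  delta_pos:
    - [0, 0, 0]
    - [0, 0, 0]
    - [0, 0, 0]
    - [0, 0, 0]
    - [0.0156, -0.0281, 0]
    - [0.0156, -0.0281, 0]
    - [0.0156, -0.0281, 0]
    - [0.0156, -0.0281, 0]
    - [0.0156, -0.0281, 0]
    - [0.0156, -0.0281, 0]
    - [0.0156, -0.0281, 0]
    - [0.0156, -0.0281, 0]
    - [0.0156, -0.0281, 0]
    - [0.0156, -0.0281, 0]
    - [0.0156, -0.0281, 0]
    - [0.0156, -0.0281, 0]
  gripper: [0.02, 0.02, 0.02, 0.02, 0.02, 0.02, 0.02, 0.02, 0.02, 0.02, 0.02, 0.02, 0.02, 0.02, 0.02, 0.02]
  grip_force: 20

```text
time: 1.43
tool_pos: [0.4498, -0.2486, 0.2309]
tcp_rot: [-3.137, -0.164, 0.001]
wrist_force: [-0.2, 0.1, 0.5]
width: 0.235
grip_force: 0.0
```

Call:
jog_arm:
  turn:
    - [0, 0, 0]
    - [0, 0, 0]
    - [0, 0, 0]
    - [0, 0, 0]
    - [0, 0, 0]
    - [0, 0, 0]
    - [0, 0, 0]
    - [0, 0, 0]
    - [0, 0, 0]
    - [0, 0, 0]
    - [0, 0, 0]
    - [0, 0, 0]
    - [0, 0, 0]
    - [0, 0, 0]
    - [0, 0, 0]
    - [0, 0, 0]
  delta_pos:
    - [0.001, -0.0273, 0.0055]
    - [0.001, -0.0273, 0.0055]
    - [0.001, -0.0273, 0.0055]
    - [0.001, -0.0273, 0.0055]
    - [0.001, -0.0273, 0.0055]
    - [0.001, -0.0273, 0.0055]
    - [0.001, -0.0273, 0.0055]
    - [0.001, -0.0273, 0.0055]
    - [0.001, -0.0273, 0.0055]
    - [0.001, -0.0273, 0.0055]
    - [0.001, -0.0273, 0.0055]
    - [0.001, -0.0273, 0.0055]
    - [0.001, -0.0273, 0.0055]
    - [0.001, -0.0273, 0.0055]
    - [0, 0, 0]
    - [0, 0, 0]
  gripper: [0.02, 0.02, 0.02, 0.02, 0.02, 0.02, 0.02, 0.02, 0.02, 0.02, 0.02, 0.02, 0.02, 0.02, 0.02, 0.02]

```text
time: 2.77
tool_pos: [0.4229, 0.1321, 0.1535]
tcp_rot: [3.136, 0.17, -0.003]
wrist_force: [0.8, -0.1, -0.9]
width: 0.232
grip_force: 0.0
```

```bash
python3 - <<'E'
from h import *
s=read_state();snap('wrist','w1.png');print({k:np.round(v,4).tolist() for k,v in s.items()})
print(Ro.from_rotvec(s['tcp_rot']).as_matrix().round(4))
for X in((.529,.1336,.073),(.4624,.1359,.031)): print(wpix(X,s))
E
```

```text
{'time': 2.7667, 'q': [0.2468, -0.1186, 2.1619, -0.0003, 1.1, 1.7096], 'joint_vel': [-0.0404, -0.0107, -0.0044, -0.0116, 0.0044, -0.008], 'joint_torque': [0.9354, -27.2823, -34.173, 0.1634, -0.0412, 0.0986], 'tool_pos': [0.4229, 0.1321, 0.1535], 'tcp_rot': [3.1364, 0.1697, -0.0027], 'wrist_force': [0.7511, -0.0927, -0.8964], 'torque': [0.0037, -0.0077, 0.0031], 'grip_force': 0.0, 'width': 0.2321}
[[ 9.942e-01  1.079e-01 -1.700e-03]
 [ 1.079e-01 -9.942e-01 -7.000e-04]
 [-1.700e-03  5.000e-04 -1.000e+00]]
[333.52230536  73.75136926]
[317.33189505 175.54758197]
```

View pics/w1.png

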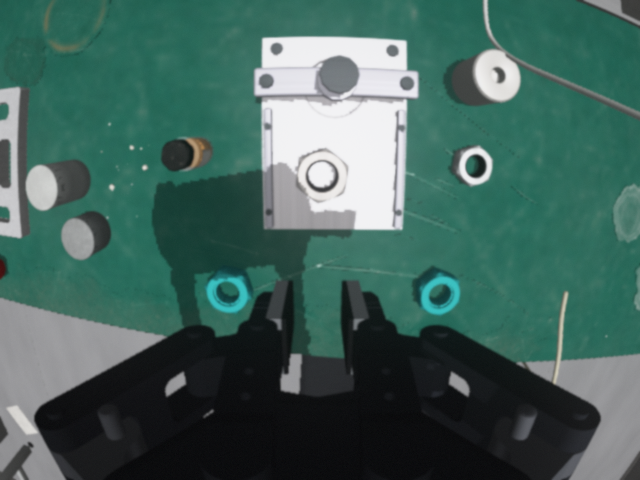

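The wrist view shows the nut at about (321,175) and the knob at about (338,74). The fingers sit at the bottom, centred on column 317. The arm was still settling, so I'll measure again at rest.

```bash
python3 - <<'E'
from h import *
s=read_state();snap('wrist','w2a.png');s=read_state();p=snap('wrist','w2.png')
print(s['time'],s['tool_pos'],s['joint_vel'].round(3) if hasattr(s['joint_vel'],'round') else s['joint_vel'],s['wrist_force'])
g=cv2.cvtColor(p,cv2.COLOR_RGB2GRAY);hsv=cv2.cvtColor(p,cv2.COLOR_RGB2HSV)
# knob: mid-grey blob, rails/plate bright
dark=((g>70)&(g<150)&(hsv[...,1]<60)).astype(np.uint8)*255
def blobs(m,x0,y0,x1,y1,amin):
    q=np.zeros_like(m);q[y0:y1,x0:x1]=m[y0:y1,x0:x1]
    for c in cv2.findContours(q,cv2.RETR_CCOMP,cv2.CHAIN_APPROX_NONE)[0]:
        if cv2.contourArea(c)>amin: print(np.array(cv2.minEnclosingCircle(c)[0]).round(1),round(cv2.minEnclosingCircle(c)[1],1),cv2.contourArea(c),cv2.boundingRect(c))
print('knob');blobs(dark,310,50,370,105,100)
c=np.vstack([p[60:240,250:420,::-1]]);cv2.imwrite('pics/crop2.png',cv2.resize(c,None,fx=4.4,fy=3.3*4.4/3.3,interpolation=cv2.INTER_CUBIC)[:600*2][:, :748])
big=cv2.resize(p[45:235,240:430,::-1],(600,600),interpolation=cv2.INTER_CUBIC);cv2.imwrite('pics/crop2.png',big)
E
```

```text
2.8667 [0.4235931  0.13087043 0.15413483] [-0.022 -0.005 -0.001  0.     0.     0.004] [-0.35911139  0.64051803 -0.34783359]
knob
[331.   81.4] 26.1 1180.0 (310, 57, 46, 46)
```

View pics/crop2.png

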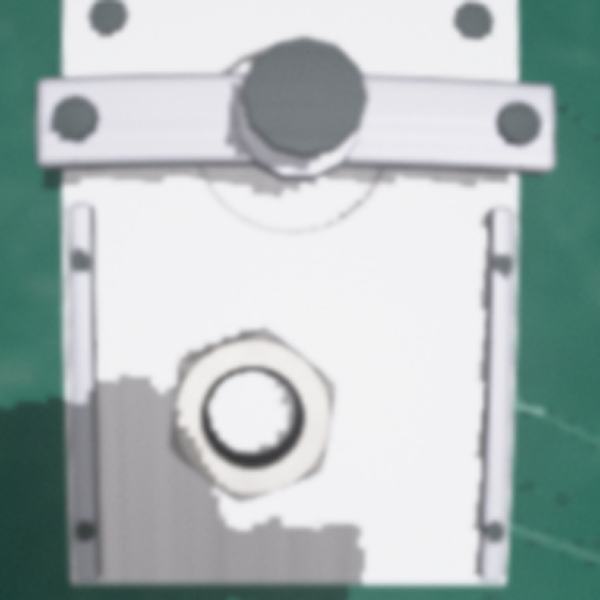

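The crop puts the knob top centre at wrist pixel (335.9,75.7) and the nut top centre at (320.1,177.0). The nut is turned about 6° from the fixture axis.

```bash
python3 - <<'E'
from h import *
s=read_state();f=190/600
q=lambda u,v:(240+f*u,45+f*v)
s['tool_pos']=np.array([0.4236,0.1309,0.1541])
k=wplane(q(303,97),.073,s);n=wplane(q(253,416),.031,s);print('knob',k,'nut',n,k-n)
# bridge screw tops z=.049, plate corners
a=wplane(q(75,119),.049,s);b=wplane(q(519,124),.049,s);print('screws mid',(a+b)/2,np.linalg.norm(a-b),np.degrees(np.arctan2(*(a-b)[:2][::-1]))-90)
c=wplane(q(71,584),.012,s);d=wplane(q(508,584),.012,s);print('rear edge mid',(c+d)/2,np.linalg.norm(c-d), 'yaw',np.degrees(np.arctan2(*(c-d)[:2][::-1]))-90)
# top-camera screws for comparison (crop1 px)
A=onplane('top',(240+240/5,175+191/5),.049);B=onplane('top',(240+528/5,175+157/5),.049);print('top screws mid',(A+B)/2,np.linalg.norm(A-B))
# side view nut/knob triangulation check
print('side proj',proj('side',(.529,.1336,.073)),proj('side',(.4624,.1359,.031)))
E
```

```text
knob [0.52897921 0.13041612 0.073     ] nut [0.46266738 0.13247508 0.031     ] [ 0.06631183 -0.00205896  0.042     ]
screws mid [0.52902713 0.1300732  0.049     ] 0.09344814285811778 6.092609477578023
rear edge mid [0.41992304 0.11812858 0.012     ] 0.11084253220724691 yaw 6.056380169284424
top screws mid [0.52905615 0.13332795 0.049     ] 0.09393790747266202
side proj [299.70394194 237.98040118] [340.81681565 267.83062032]
```

Call:
jog_arm:
  turn:
    - [0, 0, 0.055]
    - [0, 0, 0]
    - [0, 0, 0]
    - [0, 0, 0]
    - [0, 0, 0]
    - [0, 0, 0]
    - [0, 0, 0]
    - [0, 0, 0]
    - [0, 0, 0]
    - [0, 0, 0]
    - [0, 0, 0]
    - [0, 0, 0]
    - [0, 0, 0]
    - [0, 0, 0]
    - [0, 0, 0]
  delta_pos:
    - [0, 0, 0]
    - [0, 0, 0.013]
    - [0, 0, 0.013]
    - [0, 0, 0.013]
    - [0, 0, 0.013]
    - [0, 0, 0.013]
    - [0, 0, 0.013]
    - [0, 0, 0.013]
    - [0, 0, 0.013]
    - [0, 0, 0.013]
    - [0, 0, 0.013]
    - [0, 0, 0.004]
    - [0, 0, 0]
    - [0, 0, 0]
    - [0, 0, 0]
  gripper: [0.014, 0.014, 0.014, 0.014, 0.014, 0.014, 0.014, 0.014, 0.014, 0.014, 0.014, 0.014, 0.014, 0.014, 0.014]

```text
time: 4.17
tool_pos: [0.4247, 0.1311, 0.0212]
tcp_rot: [-3.14, -0.077, -0.003]
wrist_force: [0.9, -0.2, -0.1]
width: 0.164
grip_force: 0.0
```

```bash
python3 - <<'E'
from h import *
snap('wrist','w3a.png');s=read_state();snap('wrist','w3.png');print({k:np.round(s[k],4).tolist() for k in('time','tool_pos','tcp_rot','wrist_force','width')})
for X in((.529,.1310,.073),(.4626,.1330,.031)): print(wpix(X,s))
E
```

```text
{'time': 4.2167, 'tool_pos': [0.4248, 0.1313, 0.0213], 'tcp_rot': [-3.1402, -0.0774, -0.003], 'wrist_force': [0.9218, -0.5667, 0.9619], 'width': 0.1661}
[337.76849907  -6.76114295]
[316.6030096  217.06578542]
```

View pics/w3.png

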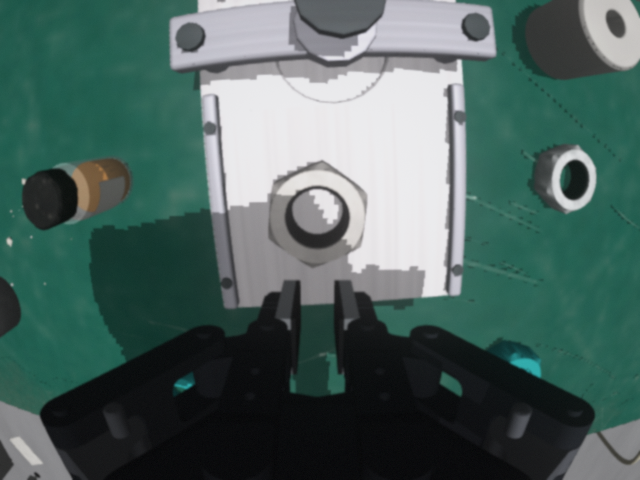

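The nut sits at (318,211) with its rear corner at (316,266). The finger gap is centred on column 317, so they line up. The nest's front arc has its lowest point at (333,102), and the bridge screws are at (190,37) and (476,26).

```bash
python3 - <<'E'
from h import *
s=read_state()
a=wplane((190,37),.049,s);b=wplane((476,26),.049,s);print('screws mid',(a+b)/2,np.linalg.norm(a-b))
y=np.radians(6);e=np.array([np.cos(y),np.sin(y),0])
print('nest from arc',wplane((333,102),.012,s)+e*.02275, 'arc sides mid',(wplane((277,62),.012,s)+wplane((388,62),.012,s))/2)
r=[wplane(p,.019,s) for p in((210,97),(456,87),(230,303),(456,291))];print('rail mids',(r[0]+r[1])/2,(r[2]+r[3])/2,np.linalg.norm(r[0]-r[1]))
print('nut',wplane((318,211),.031,s))
E
```

```text
screws mid [0.52896775 0.1304615  0.049     ] 0.09289808725606596
nest from arc [0.5290952  0.13109052 0.012     ] arc sides mid [0.52379469 0.12963964 0.012     ]
rail mids [0.51190921 0.12858858 0.019     ] [0.42494101 0.11910314 0.019     ] 0.09830957379620345
nut [0.4648161  0.13268993 0.031     ]
```

Call:
jog_arm:
  turn:
    - [0, 0, 0]
    - [0, 0, 0]
    - [0, 0, 0]
    - [0, 0, 0]
    - [0, 0, 0]
    - [0, 0, 0]
    - [0, 0, 0]
    - [0, 0, 0]
    - [0, 0, 0]
    - [0, 0, 0]
    - [0, 0, 0]
    - [0, 0, 0]
    - [0, 0, 0]
    - [0, 0, 0]
    - [0, 0, 0]
    - [0, 0, 0]
    - [0, 0, 0]
    - [0, 0, 0]
    - [0, 0, 0]
  delta_pos:
    - [0, 0, 0.0015]
    - [0, 0, 0.0015]
    - [0, 0, 0.0015]
    - [0.002, 0.00015, 0]
    - [0.002, 0.00015, 0]
    - [0.002, 0.00015, 0]
    - [0.002, 0.00015, 0]
    - [0.0015, 0.0001, 0]
    - [0.0015, 0.0001, 0]
    - [0.0015, 0.0001, 0]
    - [0.002, 0.00015, 0]
    - [0.002, 0.00015, 0]
    - [0.002, 0.00015, 0]
    - [0.002, 0.00015, 0]
    - [0.002, 0.00015, 0]
    - [0.002, 0.00015, 0]
    - [0.002, 0.00015, 0]
    - [0.002, 0.00015, 0]
    - [0.002, 0.00015, 0]
  gripper: [0.014, 0.014, 0.014, 0.014, 0.014, 0.014, 0.014, 0.014, 0.014, 0.014, 0.014, 0.014, 0.014, 0.014, 0.014, 0.014, 0.014, 0.014, 0.014]

```text
time: 5.85
tool_pos: [0.4546, 0.1306, 0.0158]
tcp_rot: [-3.141, -0.078, -0.0]
wrist_force: [-0.2, -0.7, -0.6]
width: 0.164
grip_force: 0.2
```

Call:
jog_arm:
  turn:
    - [0, 0, 0]
    - [0, 0, 0]
    - [0, 0, 0]
    - [0, 0, 0]
    - [0, 0, 0]
    - [0, 0, 0]
    - [0, 0, 0]
    - [0, 0, 0]
    - [0, 0, 0]
    - [0, 0, 0]
    - [0, 0, 0]
    - [0, 0, 0]
    - [0, 0, 0]
    - [0, 0, 0]
    - [0, 0, 0]
    - [0, 0, 0]
  delta_pos:
    - [0.002, 0.00015, 0]
    - [0.002, 0.00015, 0]
    - [0.002, 0.00015, 0]
    - [0.002, 0.00015, 0]
    - [0.002, 0.00015, 0]
    - [0.002, 0.00015, 0]
    - [0.002, 0.00015, 0]
    - [0.002, 0.00015, 0]
    - [0.002, 0.00015, 0]
    - [0.002, 0.00015, 0]
    - [0.002, 0.00015, 0]
    - [0.002, 0.00015, 0]
    - [0.002, 0.00015, 0]
    - [0.002, 0.00015, 0]
    - [0, 0, 0]
    - [0, 0, 0]
  gripper: [0.014, 0.014, 0.014, 0.014, 0.014, 0.014, 0.014, 0.014, 0.014, 0.014, 0.014, 0.014, 0.014, 0.014, 0.014, 0.014]

```text
time: 7.18
tool_pos: [0.4828, 0.1299, 0.0159]
tcp_rot: [-3.141, -0.078, -0.001]
wrist_force: [-0.1, -0.7, -0.1]
width: 0.167
grip_force: 0.0
```

```bash
python3 - <<'E'
from h import *
s=read_state();p=snap('wrist','w4.png');print({k:np.round(s[k],4).tolist() for k in('time','tool_pos','tcp_rot','wrist_force','width')})
cv2.imwrite('pics/crop4.png',cv2.resize(p[80:320,160:480,::-1],None,fx=2.5,fy=2.5,interpolation=cv2.INTER_CUBIC))
E
```

```text
{'time': 7.1833, 'tool_pos': [0.4828, 0.1299, 0.0159], 'tcp_rot': [-3.1405, -0.0781, -0.0009], 'wrist_force': [-0.0796, -0.6614, -0.1139], 'width': 0.1674}
```

View pics/crop4.png

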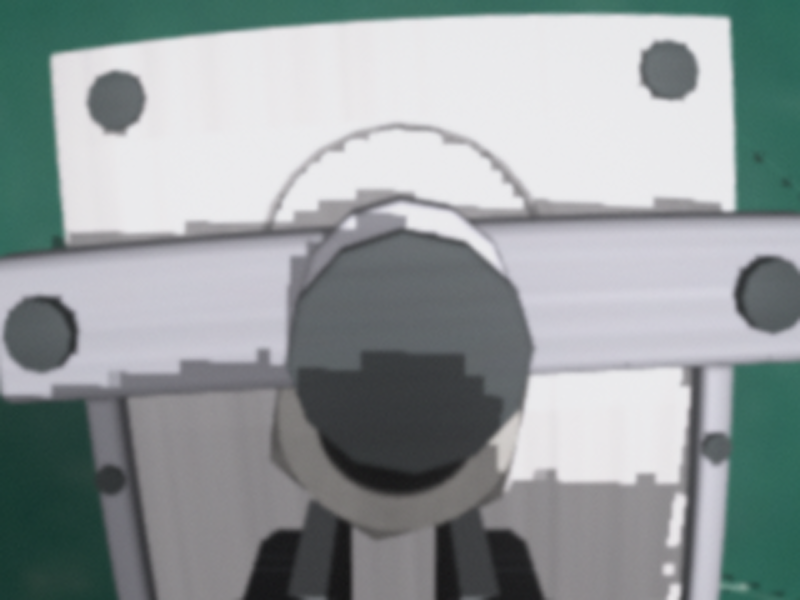

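The nut is seated symmetrically in the finger gap, with its rear corner at wrist pixel (313,294). The nest's far arc peaks at (321,130) and the knob hides the rest.

```bash
python3 - <<'E'
from h import *
s=read_state();y=np.radians(6);e=np.array([np.cos(y),np.sin(y),0])
q=lambda u,v:(160+u/2.5,80+v/2.5)
print('nest from far arc',wplane(q(403,125),.012,s)-e*.02275)
a=wplane(q(41,333),.049,s);b=wplane(q(770,294),.049,s);print('screws mid',(a+b)/2,np.linalg.norm(a-b))
print('knob',wplane(q(410,352),.073,s))
a=wplane(q(52,53),.012,s);b=wplane(q(729,18),.012,s);print('far edge mid->nest',(a+b)/2-e*.040)
R=Ro.from_rotvec(s['tcp_rot']).as_matrix();print('nut centre if in V',s['tool_pos']+R[:,0]*.02775,'rear corner->centre',wplane(q(382,535),.031,s)+R[:,0]*.0208)
E
```

```text
nest from far arc [0.52989372 0.12912394 0.012     ]
screws mid [0.52971318 0.13036511 0.049     ] 0.09226636900541525
knob [0.52982856 0.13029907 0.073     ]
far edge mid->nest [0.52944219 0.13017586 0.012     ]
nut centre if in V [0.51042493 0.13129424 0.01587358] rear corner->centre [0.51303418 0.13268805 0.03101117]
```

Call:
jog_arm:
  turn:
    - [0, 0, 0]
    - [0, 0, 0]
    - [0, 0, 0]
    - [0, 0, 0]
    - [0, 0, 0]
    - [0, 0, 0]
    - [0, 0, 0]
    - [0, 0, 0]
    - [0, 0, 0]
    - [0, 0, 0]
    - [0, 0, 0]
    - [0, 0, 0]
  delta_pos:
    - [0.001, 0.0001, 0]
    - [0.001, 0.0001, 0]
    - [0.001, 0.0001, 0]
    - [0.001, 0.0001, 0]
    - [0.001, 0.0001, 0]
    - [0.001, 0.0001, 0]
    - [0.001, 0.0001, 0]
    - [0.001, 0.0001, 0]
    - [0.001, 0.0001, 0]
    - [0.001, 0.0001, 0]
    - [0.001, 0.0001, 0]
    - [0.001, 0.0001, 0]
  gripper: [0.014, 0.014, 0.014, 0.014, 0.014, 0.014, 0.014, 0.014, 0.014, 0.014, 0.014, 0.014]

```text
time: 8.23
tool_pos: [0.4945, 0.1292, 0.0157]
tcp_rot: [3.141, 0.078, -0.0]
wrist_force: [-0.6, 0.0, 0.5]
width: 0.165
grip_force: 0.2
```

Call:
jog_arm:
  turn:
    - [0, 0, 0]
    - [0, 0, 0]
    - [0, 0, 0]
    - [0, 0, 0]
  delta_pos:
    - [0.0006, 0.0001, 0]
    - [0.0006, 0.0001, 0]
    - [0.0006, 0.0001, 0]
    - [0.0, 0, 0]
  gripper: [0.014, 0.014, 0.014, 0.014]

```text
time: 8.57
tool_pos: [0.4965, 0.1291, 0.0158]
tcp_rot: [-3.141, -0.078, -0.0]
wrist_force: [-1.3, -0.0, 0.1]
width: 0.165
grip_force: 0.2
```

Call:
jog_arm:
  turn:
    - [0, 0, 0]
    - [0, 0, 0]
    - [0, 0, 0]
    - [0, 0, 0]
  delta_pos:
    - [0.0006, 0.0001, 0]
    - [0.0006, 0.0001, 0]
    - [0.0006, 0.0001, 0]
    - [0.0, 0, 0]
  gripper: [0.014, 0.014, 0.014, 0.014]

```text
time: 8.9
tool_pos: [0.4983, 0.1289, 0.0159]
tcp_rot: [-3.141, -0.078, -0.0]
wrist_force: [-0.3, -0.3, -0.3]
width: 0.165
grip_force: 0.1
```

```bash
python3 - <<'E'
from h import *
s=read_state();p=snap('wrist','w5.png');print({k:np.round(s[k],4).tolist() for k in('time','tool_pos','tcp_rot','wrist_force','width')})
t=snap('side','side5.png');g=cv2.resize(p[190:350,200:440,::-1],(480,320),interpolation=cv2.INTER_CUBIC)
g2=cv2.resize(t[220:300,280:400,::-1],(480,320),interpolation=cv2.INTER_CUBIC)
cv2.imwrite('pics/crop5.png',cv2.resize(np.vstack([g,g2]),(450,600)))
E
```

```text
{'time': 8.9, 'tool_pos': [0.4983, 0.1289, 0.0159], 'tcp_rot': [-3.1406, -0.0782, -0.0004], 'wrist_force': [-0.3042, -0.312, -0.3328], 'width': 0.1648}
```

View pics/crop5.png

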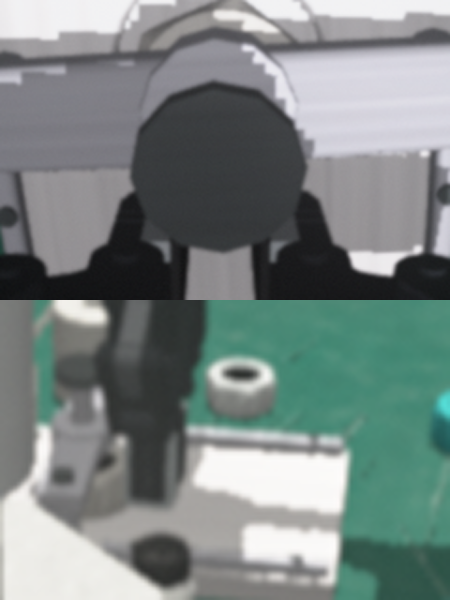

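The wrist crop shows the nut under the bridge with its front corner inside the nest arc. The side crop shows the fingers behind it and clear of the bridge. About 3.5 mm remain.

Call:
jog_arm:
  turn:
    - [0, 0, 0]
    - [0, 0, 0]
    - [0, 0, 0]
    - [0, 0, 0]
  delta_pos:
    - [0.0005, 0.0, 0]
    - [0.0005, 0.0, 0]
    - [0.0005, 0.0, 0]
    - [0.0, 0, 0]
  gripper: [0.014, 0.014, 0.014, 0.014]

```text
time: 9.33
tool_pos: [0.4997, 0.1289, 0.0158]
tcp_rot: [3.141, 0.078, -0.0]
wrist_force: [-1.3, 0.8, -0.4]
width: 0.165
grip_force: 0.2
```

Call:
jog_arm:
  turn:
    - [0, 0, 0]
    - [0, 0, 0]
    - [0, 0, 0]
  delta_pos:
    - [0.0005, 0.0, 0]
    - [0.0005, 0.0, 0]
    - [0.0, 0, 0]
  gripper: [0.014, 0.014, 0.014]

```text
time: 9.58
tool_pos: [0.5007, 0.129, 0.0158]
tcp_rot: [-3.141, -0.078, -0.0]
wrist_force: [-1.0, -0.2, 0.4]
width: 0.161
grip_force: 0.3
```

```bash
python3 - <<'E'
from h import *
s=read_state();p=snap('wrist','w6.png');print({k:np.round(s[k],4).tolist() for k in('time','tool_pos','wrist_force','width')})
a=cv2.imread('pics/w5.png')
b=p[:,:,::-1];cv2.imwrite('pics/crop6.png',np.vstack([cv2.resize(i[150:240,240:400],(533,300),interpolation=cv2.INTER_CUBIC) for i in(a,b)]))
E
```

```text
{'time': 9.5833, 'tool_pos': [0.5007, 0.129, 0.0158], 'wrist_force': [-0.9775, -0.1528, 0.3744], 'width': 0.1615}
```

View pics/crop6.png

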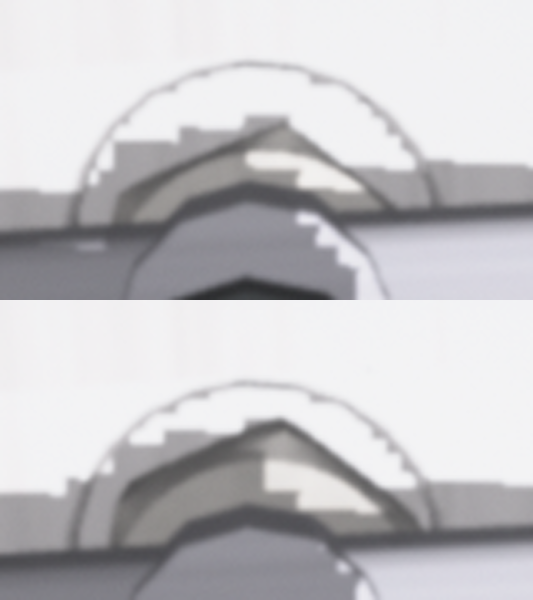

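The nut has moved forward inside the arc. The gap from its front corner to the arc's top shrank from 61 to 41 crop pixels, so it is still 1–2 mm short. I'll continue in half-millimetre steps and track the corner numerically.

Call:
jog_arm:
  turn:
    - [0, 0, 0]
    - [0, 0, 0]
    - [0, 0, 0]
  delta_pos:
    - [0.0005, 0.0, 0]
    - [0.0005, 0.0, 0]
    - [0.0, 0, 0]
  gripper: [0.014, 0.014, 0.014]

```text
time: 9.88
tool_pos: [0.5017, 0.129, 0.0158]
tcp_rot: [-3.141, -0.078, -0.0]
wrist_force: [-0.3, -0.6, 0.2]
width: 0.168
grip_force: 0.3
```

```bash
cat > t.py <<'E'
from h import *
import sys
s=read_state();n=sys.argv[1];p=snap('wrist',f'w{n}.png');t=snap('side',f'side{n}.png')
print({k:np.round(s[k],4).tolist() for k in('time','tool_pos','wrist_force','width')})
def prof(f):
    g=cv2.imread(f,0);return [g[160:215,c].tolist() for c in(320,326,332)]
for f in('pics/w6.png',f'pics/w{n}.png'):
    for r in prof(f): print(f,r)
E
python3 t.py 7
```

```text
{'time': 9.8833, 'tool_pos': [0.5017, 0.129, 0.0158], 'wrist_force': [-0.299, -0.552, 0.1714], 'width': 0.1681}
pics/w6.png [242, 242, 243, 242, 242, 243, 242, 243, 242, 242, 242, 242, 241, 235, 217, 196, 215, 236, 241, 243, 243, 242, 242, 241, 235, 203, 146, 108, 98, 103, 121, 141, 156, 162, 162, 160, 160, 174, 199, 215, 220, 220, 219, 219, 217, 217, 205, 174, 148, 140, 136, 124, 104, 89, 83]
pics/w6.png [241, 242, 241, 241, 241, 241, 241, 241, 241, 241, 241, 241, 242, 240, 229, 203, 204, 231, 240, 243, 243, 243, 243, 242, 237, 217, 169, 119, 105, 121, 144, 159, 165, 166, 166, 166, 166, 175, 195, 217, 228, 230, 231, 230, 230, 228, 217, 180, 151, 141, 139, 136, 124, 103, 88]
pics/w6.png [243, 242, 242, 243, 243, 243, 243, 243, 243, 243, 243, 242, 243, 243, 241, 234, 222, 209, 215, 226, 233, 239, 242, 243, 243, 243, 242, 240, 232, 202, 153, 120, 114, 124, 132, 138, 142, 150, 162, 185, 213, 229, 233, 234, 234, 234, 232, 232, 231, 231, 231, 225, 200, 153, 112]
pics/w7.png [242, 243, 243, 243, 243, 243, 243, 243, 243, 243, 243, 243, 243, 243, 243, 241, 231, 207, 200, 229, 240, 243, 243, 242, 238, 220, 172, 123, 105, 109, 124, 142, 157, 164, 165, 166, 168, 180, 202, 217, 222, 220, 215, 197, 163, 143, 142, 140, 141, 142, 141, 135, 117, 87, 69]
pics/w7.png [242, 241, 242, 242, 242, 242, 242, 241, 241, 242, 241, 242, 241, 241, 242, 241, 239, 225, 197, 207, 234, 242, 243, 243, 238, 220, 171, 122, 103, 116, 142, 158, 164, 166, 166, 165, 167, 176, 196, 218, 228, 231, 231, 231, 229, 228, 227, 225, 216, 193, 163, 144, 135, 117, 86]
pics/w7.png [243, 243, 243, 243, 243, 243, 243, 243, 243, 243, 243, 243, 243, 243, 243, 243, 243, 241, 232, 214, 209, 223, 232, 238, 241, 243, 243, 240, 232, 207, 162, 122, 113, 122, 132, 138, 144, 150, 162, 185, 213, 229, 234, 234, 234, 234, 233, 233, 232, 231, 231, 230, 230, 228, 212]
```

Call:
jog_arm:
  turn:
    - [0, 0, 0]
    - [0, 0, 0]
    - [0, 0, 0]
  delta_pos:
    - [0.0005, 0.0, 0]
    - [0.0005, 0.0, 0]
    - [0.0, 0, 0]
  gripper: [0.014, 0.014, 0.014]

```text
time: 10.23
tool_pos: [0.5027, 0.1291, 0.0158]
tcp_rot: [-3.141, -0.078, -0.0]
wrist_force: [-0.7, -1.3, -0.1]
width: 0.162
grip_force: 0.3
```

```bash
sed -i "s#'pics/w6.png',##" t.py; python3 t.py 8
```

```text
{'time': 10.2333, 'tool_pos': [0.5027, 0.1291, 0.0158], 'wrist_force': [-0.7052, -1.3407, -0.1361], 'width': 0.1617}[ WARN:0@1.621] global loadsave.cpp:275 findDecoder imread_('p'): can't open/read file: check file path/integrity
Traceback (most recent call last):
  File "t.py", line 8, in <module>
    for r in prof(f): print(f,r)
             ~~~~^^^
  File "t.py", line 6, in prof
    g=cv2.imread(f,0);return [g[160:215,c].tolist() for c in(320,326,332)]
                              ~^^^^^^^^^^^
TypeError: 'NoneType' object is not subscriptable
```

```bash
cat > t.py <<'E'
from h import *
import sys
n=sys.argv[1]
if len(sys.argv)<3:
    s=read_state();snap('wrist',f'w{n}.png');snap('side',f'side{n}.png')
    print({k:np.round(s[k],4).tolist() for k in('time','tool_pos','wrist_force','width')})
g=cv2.imread(f'pics/w{n}.png',0)
for c in(320,326,332): print(c,g[165:215,c].tolist())
E
python3 t.py 8 x; python3 - <<'E'
import cv2,numpy as np
S={n:cv2.imread(f'pics/side{n}.png',0).astype(int) for n in(5,7,8)}
for a,b in((5,7),(7,8)):
    d=abs(S[a]-S[b])[225:290,285:325]>30; ys,xs=np.nonzero(d); print(a,b,d.sum(),[(xs.min()+285,xs.max()+285,ys.min()+225,ys.max()+225) if d.sum() else 0])
# side nut patch cols ~ 303-317 rows 255-275
for n in S: print(n); print(S[n][252:278:2,298:318:2])
E
```

```text
320 [243, 243, 243, 243, 243, 243, 243, 243, 243, 243, 243, 243, 242, 239, 224, 193, 204, 234, 241, 235, 200, 141, 103, 96, 103, 121, 143, 158, 165, 166, 160, 151, 167, 199, 217, 222, 222, 220, 220, 220, 218, 206, 177, 150, 143, 141, 135, 118, 88, 66]
326 [242, 242, 242, 242, 242, 242, 242, 242, 242, 241, 242, 242, 243, 242, 234, 208, 196, 228, 240, 237, 222, 175, 128, 104, 116, 143, 158, 165, 166, 167, 166, 167, 177, 197, 219, 229, 231, 231, 231, 231, 230, 230, 227, 226, 227, 227, 220, 194, 144, 92]
332 [243, 243, 243, 243, 244, 244, 243, 244, 243, 243, 243, 244, 244, 243, 243, 239, 228, 213, 219, 228, 232, 238, 241, 236, 215, 169, 127, 117, 125, 132, 139, 143, 150, 162, 184, 214, 230, 234, 234, 235, 234, 233, 233, 233, 232, 232, 232, 231, 229, 225]
5 7 211 [(np.int64(289), np.int64(324), np.int64(225), np.int64(274))]
7 8 13 [(np.int64(288), np.int64(306), np.int64(225), np.int64(267))]
5
[[140 118 118 127 145 101  53  57  59  60]
 [149 144 145 146 145 111  56  58  55  55]
 [136 136 136 137 128 105 105 138  78  54]
 [143 142 143 142 126 107 133 173  96  54]
 [144 145 145 144 112  9
[... 787 characters left out ...]
 56  58]
 [125 128 111 111 117 111 110  92  71  66]
 [115 114 107 112 116 111 108 114 121 116]
 [111 109 109 113 111 108 117 147 160 157]]
8
[[140 119 117 115  69  54  57  60  59  59]
 [148 144 144 142  89  57  58  54  54  55]
 [137 137 136 136 117  91  88  64  54  52]
 [143 143 143 144 126 108 107  70  55  58]
 [144 145 146 144 112 120 122  70  55  57]
 [144 145 147 136  91 105 120  71  56  57]
 [122 142 146 125  73 105 119  70  55  58]
 [ 83 134 144 113 116 136 120  71  56  57]
 [ 95 137 138 115 133 125 111  70  56  59]
 [139 144 128 113 121 112 108  70  55  57]
 [126 128 111 112 115 110 110  84  71  67]
 [114 115 107 113 113 110 108 117 123 115]
 [111 109 108 113 109 109 129 153 160 158]]
```

Call:
jog_arm:
  turn:
    - [0, 0, 0]
    - [0, 0, 0]
    - [0, 0, 0]
  delta_pos:
    - [0.0004, 0.0, 0]
    - [0.0004, 0.0, 0]
    - [0.0, 0, 0]
  gripper: [0.014, 0.014, 0.014]

```text
time: 10.58
tool_pos: [0.5035, 0.1291, 0.0158]
tcp_rot: [-3.141, -0.078, -0.0]
wrist_force: [-0.0, -0.8, -0.6]
width: 0.163
grip_force: 0.3
```

```bash
python3 t.py 9
```

```text
{'time': 10.5833, 'tool_pos': [0.5035, 0.1291, 0.0158], 'wrist_force': [-0.0167, -0.8054, -0.6295], 'width': 0.1634}
320 [243, 243, 243, 243, 243, 243, 243, 243, 243, 243, 243, 243, 243, 243, 242, 238, 219, 198, 220, 231, 213, 164, 119, 105, 109, 124, 145, 159, 166, 167, 168, 170, 181, 204, 218, 222, 221, 216, 198, 165, 144, 141, 142, 142, 142, 142, 136, 118, 87, 66]
326 [242, 242, 242, 242, 242, 242, 242, 242, 242, 242, 242, 242, 242, 243, 243, 242, 234, 207, 197, 217, 211, 172, 126, 104, 116, 139, 158, 165, 166, 166, 167, 168, 176, 197, 220, 229, 232, 231, 231, 229, 228, 228, 227, 227, 227, 227, 227, 221, 192, 133]
332 [244, 243, 244, 243, 243, 244, 244, 244, 243, 243, 244, 244, 244, 244, 244, 244, 243, 237, 222, 210, 217, 229, 235, 234, 214, 169, 124, 109, 119, 132, 139, 144, 144, 146, 173, 209, 230, 235, 235, 235, 235, 234, 233, 233, 233, 232, 231, 231, 230, 225]
```

```bash
python3 - <<'E'
import cv2,numpy as np
W=lambda n:cv2.resize(cv2.imread(f'pics/w{n}.png')[165:235,255:388],(400,210),interpolation=cv2.INTER_CUBIC)
S=lambda n:cv2.resize(cv2.imread(f'pics/side{n}.png')[240:282,280:360],(400,210),interpolation=cv2.INTER_CUBIC)
cv2.imwrite('pics/cmp.png',cv2.resize(np.vstack([np.hstack([W(5),W(9)]),np.hstack([W(7),W(8)]),np.hstack([S(5),S(9)])]),(760,600)))
E
```

```text
(no output)
```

View pics/cmp.png

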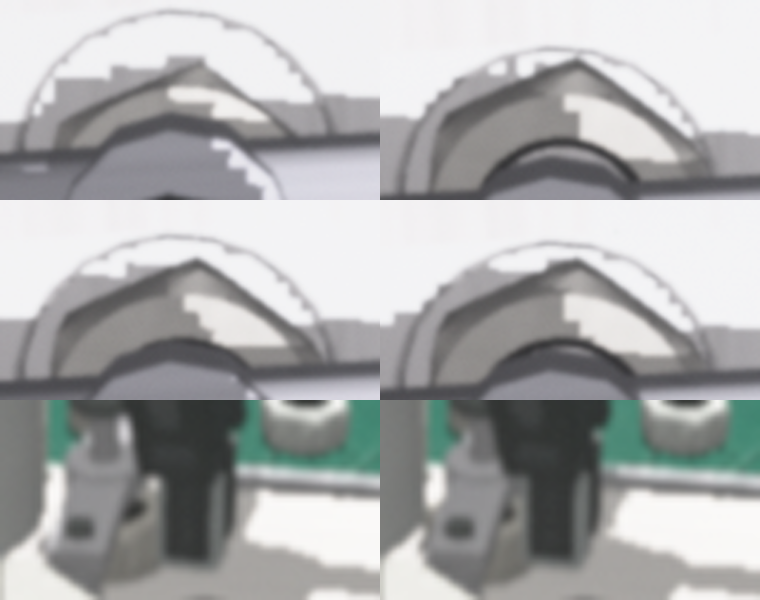

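The pairs show the nut's front corner at wrist pixel about (324,186), inside the arc, whose apex is near (316,182). The gap on the left is larger than on the right. I'll quantify the height and the offset.

```bash
python3 - <<'E'
from h import *
P={5:[.4983,.1289,.0159],7:[.5017,.129,.0158],8:[.5027,.1291,.0158],9:[.5035,.1291,.0158]}
rv=[-3.1406,-.0782,-.0004];R=Ro.from_rotvec(rv).as_matrix()
off={5:(0,0),7:(0,200),8:(380,200),9:(380,0)}
def T(n,u,v,z):
    o=off[n];s=dict(tool_pos=np.array(P[n]),tcp_rot=rv)
    w=wplane((255+(u-o[0])/2.857,165+(v-o[1])/2.857),z,s);return (R.T@(w-P[n]))[:2]*1e3
F={5:(205,63),7:(198,260),8:(578,260),9:(578,60)}
for n in F: print(n,'front corner tool xy at deck/floor',T(n,*F[n],.012).round(1),T(n,*F[n],.007).round(1))
arc={5:[(175,10),(90,38),(260,38),(25,115),(325,125)],7:[(175,236),(80,270),(265,262),(28,330),(325,345)],8:[(555,242),(455,280),(640,268),(410,345),(708,355)],9:[(555,48),(480,70),(640,78),(412,150),(708,160)]}
from scipy.optimize import least_squares
for n in arc:
    q=np.array([T(n,*p,.012) for p in arc[n]]);f=least_squares(lambda c:np.hypot(*(q-c).T)-22.75,[28,0]);print(n,'nest centre tool xy',f.x.round(1),'res',f.fun.round(1),'world',(R@np.r_[f.x,0]/1e3+P[n])[:2].round(4))
E
```

```text
5 front corner tool xy at deck/floor [47.2  4.1] [46.5  4.3]
7 front corner tool xy at deck/floor [47.6  3.2] [47.   3.3]
8 front corner tool xy at deck/floor [47.6  3.2] [47.   3.3]
9 front corner tool xy at deck/floor [47.6  3.2] [47.   3.3]
5 nest centre tool xy [31.4 -0.2] res [ 0.4 -0.3 -0.1 -0.1 -0.2] world [0.5297 0.1307]
7 nest centre tool xy [28.1 -0. ] res [ 0.1 -0.3  0.2  0.2 -0.2] world [0.5298 0.1304]
8 nest centre tool xy [27.1  0.3] res [ 0.3 -0.  -0.2 -0.2 -0.1] world [0.5298 0.1302]
9 nest centre tool xy [26.1  0.3] res [ 0.5  0.1 -0.5 -0.3 -0. ] world [0.5295 0.1301]
```

Call:
jog_arm:
  turn:
    - [0, 0, 0]
    - [0, 0, 0]
  delta_pos:
    - [0.0003, -0.0001, 0]
    - [0.0, 0, 0]
  gripper: [0.014, 0.014]

```text
time: 10.85
tool_pos: [0.5037, 0.1292, 0.0158]
tcp_rot: [3.141, 0.078, -0.0]
wrist_force: [-1.1, -0.2, -0.6]
width: 0.161
grip_force: 0.3
```

Call:
jog_arm:
  turn:
    - [0, 0, 0]
    - [0, 0, 0]
  delta_pos:
    - [0.0003, -0.0001, 0]
    - [0.0, 0, 0]
  gripper: [0.014, 0.014]

```text
time: 11.02
tool_pos: [0.504, 0.1294, 0.0158]
tcp_rot: [-3.141, -0.078, -0.0]
wrist_force: [-1.2, -0.2, 0.5]
width: 0.162
grip_force: 0.3
```

```bash
python3 t.py 10
```

```text
{'time': 11.0167, 'tool_pos': [0.504, 0.1294, 0.0158], 'wrist_force': [-1.2401, -0.2454, 0.5477], 'width': 0.1624}
320 [243, 244, 243, 244, 243, 243, 243, 243, 243, 243, 243, 243, 243, 243, 243, 243, 241, 231, 200, 165, 145, 124, 104, 99, 105, 122, 142, 156, 163, 166, 167, 169, 182, 203, 206, 199, 191, 190, 185, 175, 155, 144, 142, 141, 142, 142, 137, 119, 86, 64]
326 [242, 242, 242, 242, 242, 242, 242, 242, 242, 242, 242, 242, 241, 241, 242, 243, 243, 237, 216, 179, 163, 143, 114, 103, 121, 146, 162, 168, 168, 168, 168, 170, 177, 197, 219, 230, 232, 232, 230, 226, 215, 209, 212, 219, 215, 191, 158, 139, 116, 85]
332 [244, 243, 243, 244, 244, 244, 244, 243, 244, 243, 243, 244, 244, 244, 244, 244, 243, 243, 240, 230, 218, 218, 221, 208, 177, 140, 117, 115, 125, 135, 141, 146, 152, 165, 188, 216, 230, 235, 235, 235, 235, 235, 234, 233, 233, 232, 232, 231, 230, 224]
```

Call:
jog_arm:
  turn:
    - [0, 0, 0]
    - [0, 0, 0]
    - [0, 0, 0]
    - [0, 0, 0]
    - [0, 0, 0]
    - [0, 0, 0]
    - [0, 0, 0]
    - [0, 0, 0]
    - [0, 0, 0]
    - [0, 0, 0]
    - [0, 0, 0]
    - [0, 0, 0]
    - [0, 0, 0]
    - [0, 0, 0]
    - [0, 0, 0]
    - [0, 0, 0]
  delta_pos:
    - [-0.001, 0, 0]
    - [-0.003, 0, 0]
    - [-0.004, 0, 0]
    - [-0.005, 0, 0]
    - [-0.007, 0, 0]
    - [-0.008, 0, 0]
    - [-0.008, 0, -0.003]
    - [-0.008, 0, -0.01]
    - [-0.008, 0, -0.015]
    - [-0.008, 0, -0.015]
    - [0, 0, -0.015]
    - [0, 0, -0.015]
    - [0, 0, -0.012]
    - [0, 0, 0]
    - [0, 0, 0]
    - [0, 0, 0]
  gripper: [0.014, 0.014, 0.014, 0.014, 0.014, 0.014, 0.014, 0, 0, 0, 0, 0, 0, 0, 0, 0]

```text
time: 12.45
tool_pos: [0.4432, 0.1262, 0.1002]
tcp_rot: [3.14, 0.078, -0.001]
wrist_force: [-0.4, -0.7, 0.9]
width: 0.004
grip_force: 0.0
```

```bash
python3 - <<'E'
from h import *
snap('wrist','x.png');s=read_state();p=snap('wrist','w11.png');t=snap('side','side11.png')
print({k:np.round(s[k],4).tolist() for k in('time','tool_pos','tcp_rot','wrist_force','width')})
y=np.radians(6);e=np.array([np.cos(y),np.sin(y),0]);f=np.array([-e[1],e[0],0]);N=np.array([.5297,.1303,0])
# predictions in the side view: nut rear corner top / base, both hypotheses
for nm,z0 in(('deck',.012),('nest',.007)):
    c=N+np.array([0,0,z0])
    a=np.radians(180-2);r=np.array([np.cos(a),np.sin(a),0])*.0205
    print(nm,'side rear corner base',proj('side',c+r).round(1),'top',proj('side',c+r+[0,0,.019]).round(1),'top centre',proj('side',c+[0,0,.019]).round(1),'wrist rear corner top',wpix(c+r+[0,0,.019],s).round(1), 'base',wpix(c+r,s).round(1))
    print('  wrist nest rear rim',wpix(N+[0,0,.012]-e*.02275,s).round(1))
g=cv2.cvtColor(t,cv2.COLOR_RGB2GRAY)
print('side rows 240-284, cols 292..340 step2')
for r in range(240,286,1): print(r,' '.join('%3d'%v for v in g[r,292:340:2]))
E
```

```text
{'time': 12.5, 'tool_pos': [0.4429, 0.1262, 0.0998], 'tcp_rot': [3.1403, 0.0783, -0.0028], 'wrist_force': [1.045, 1.3087, 0.1845], 'width': -0.0003}
deck side rear corner base [312.3 272.9] top [312.4 262.5] top centre [300.  260.6] wrist rear corner top [313.8 138.3] base [314.1 138.3]
  wrist nest rear rim [318.9 142. ]
nest side rear corner base [312.3 275.6] top [312.4 265.2] top centre [300.  263.4] wrist rear corner top [313.9 138.3] base [314.1 138.3]
  wrist nest rear rim [318.9 142. ]
side rows 240-284, cols 292..340 step2
240 116  96  87 100 107 109 105  90 126 224 182 111 110 120 121 120 119 120 118 120 119 129 207 224
241 116 100  79  83  89  90  86  87 162 228 163 109 112 119 119 119 118 117 119 121 120 123 178 227
242 116 105  87  78  78  78  84 129 203 229 146 109 111 119 119 119 119 115 116 122 120 119 153 210
243 116 109 100  87  84  83 106 187 227 224 131 109 112 119 119 121 118 109 115 122 121 117 136 173
244 116 106 107 103  99  99 129 221 232 215 118 109 114 120 121 121 116 109 117 122 119 116 125 144
245 116 102 109 114 108 109 140 227 232 201 112 107 115 122 12
[... 3337 characters left out ...]

279 237 229 189 127 113 143 162 229 244 245 246 246 246 246 246 246 233 192 181 170 165 165 164 164
280 237 236 225 165 126 154 187 242 246 246 246 246 246 246 246 244 225 172 166 166 166 165 164 165
281 236 237 235 211 157 160 198 245 246 246 246 246 247 244 238 229 198 159 165 167 166 166 166 166
282 237 237 237 232 201 173 194 245 246 247 247 247 244 227 197 171 145 133 153 167 167 166 167 166
283 237 236 237 236 228 203 201 245 243 246 246 243 224 169 128 108  94  98 126 162 168 168 168 168
284 237 236 236 236 234 226 220 244 236 242 242 227 163 111  85  78  76  77  92 151 166 169 169 169
285 236 235 236 236 236 234 232 241 220 227 229 188 104  83  77  78  76  68  68 129 159 166 166 166
```

```bash
python3 - <<'E'
from h import *
# nut start pose ~ (.4635,.1325) on deck, yaw ~0: rear corner and bore in side0
c=np.array([.4635,.1327,.012]);r=np.array([-.0205,0,0])
print('pred base',proj('side',c+r),'top',proj('side',c+r+[0,0,.019]),'top centre',proj('side',c+[0,0,.019]))
g=cv2.imread('pics/side0.png',0)
print('    ',' '.join('%3d'%v for v in range(326,366,2)))
for k in range(256,290): print(k,' '.join('%3d'%v for v in g[k,326:366:2]))
g=cv2.imread('pics/side0.png',0);print('before, same nest region')
for k in range(252,284): print(k,' '.join('%3d'%v for v in g[k,292:322:2]))
E
```

```text
pred base [353.02454624 278.95718191] top [353.49696104 268.44759262] top centre [340.55051162 266.74214062]
     326 328 330 332 334 336 338 340 342 344 346 348 350 352 354 356 358 360 362 364
256 131 138 145 153 162 171 176 179 181 185 194 207 206 207 200 190 193 192 154 135
257 127 126 126 127 129 133 133 136 141 149 160 171 176 179 178 181 194 204 174 150
258 172 168 164 164 162 153 128 125 125 125 129 133 132 133 136 142 159 170 156 141
259 228 227 227 226 226 216 177 170 167 163 161 160 137 131 129 123 128 132 126 123
260 245 245 246 245 245 242 228 226 225 224 225 226 193 184 179 166 165 162 139 151
261 247 248 248 248 248 246 241 239 239 239 241 244 236 234 234 229 229 228 198 218
262 247 247 247 247 246 242 236 232 230 231 236 242 244 247 248 248 247 247 239 245
263 247 247 247 246 242 233 215 193 184 189 208 228 240 247 249 249 249 249 248 249
264 247 247 247 243 236 214 165 133 120 125 152 189 227 241 248 248 248 249 249 249
265 247 247 244 237 230 176 111  80  70  71  93 129 200 234 246 248 248 249 249 249
266 246 247 235 225 226 140  65  53  49  49  55  76 166 231 242 24
[... 3322 characters left out ...]
 117 119 121 124 126 122 159 166 187 242 246 245 239 245 245
274 116 112 114 116 117 128 163 165 180 237 245 244 243 245 245
275 129 112 113 115 115 138 164 165 171 228 245 245 244 245 245
276 170 121 113 113 114 147 164 165 182 229 245 245 245 245 245
277 215 154 117 112 114 154 164 177 216 238 245 245 245 245 245
278 233 199 142 114 115 157 167 206 237 244 246 245 245 245 245
279 236 228 188 127 116 157 176 231 244 245 246 246 246 246 246
280 236 235 225 163 126 157 189 241 246 246 246 246 246 246 246
281 235 236 234 210 156 160 196 245 246 246 246 246 246 243 237
282 236 236 236 231 199 172 193 244 246 247 247 246 243 223 190
283 236 235 236 234 227 201 202 244 243 246 246 243 221 161 121
```

The side-view rows match the nested height on three counts:

| Feature | Measured row | Predicted, nested | Predicted, on deck |
|---|---|---|---|
| Rear corner base | 275.5 | 275.6 | 272.9 |
| Rear corner top edge | about 267 | 267.5 | 264.8 |
| Bore | 264 | 263.9 | 261 |

The nut is in the nest. Next is the knob, with the fingers shut.

Call:
jog_arm:
  turn:
    - [0, 0, 0]
    - [0, 0, 0]
    - [0, 0, 0]
    - [0, 0, 0]
    - [0, 0, 0]
    - [0, 0, 0]
    - [0, 0, 0]
    - [0, 0, 0]
    - [0, 0, 0]
    - [0, 0, 0]
    - [0, 0, 0]
    - [0, 0, 0]
  delta_pos:
    - [0.0109, 0, 0]
    - [0.0109, 0, 0]
    - [0.0109, 0, 0]
    - [0.0109, 0, 0]
    - [0.0109, 0, 0]
    - [0.0109, 0, 0]
    - [0.0109, 0, 0]
    - [0.0106, 0, 0.005]
    - [0, 0, 0.008]
    - [0, 0, 0.006]
    - [0, 0, 0]
    - [0, 0, 0]
  gripper: [0, 0, 0, 0, 0, 0, 0, 0, 0, 0, 0, 0]

```text
time: 13.6
tool_pos: [0.5291, 0.1304, 0.0804]
tcp_rot: [3.14, 0.078, -0.005]
wrist_force: [0.4, -0.8, 0.5]
width: 0.0
grip_force: 0.0
```

```bash
cat > f.py <<'E'
from h import *
F=[];
for i in range(8): vision.read_camera('side');s=read_state();F.append(s['wrist_force'])
F=np.array(F);print('t',round(s['time'],2),'pos',np.round(s['tool_pos'],4),'F',F.mean(0).round(2),'sd',F.std(0).round(2))
E
python3 f.py
```

```text
t 14.0 pos [0.531  0.1307 0.0822] F [-0.08 -0.16  0.15] sd [0.42 0.47 0.38]
```

Call:
jog_arm:
  turn:
    - [0, 0, 0]
    - [0, 0, 0]
    - [0, 0, 0]
    - [0, 0, 0]
    - [0, 0, 0]
    - [0, 0, 0]
    - [0, 0, 0]
    - [0, 0, 0]
    - [0, 0, 0]
    - [0, 0, 0]
    - [0, 0, 0]
    - [0, 0, 0]
    - [0, 0, 0]
    - [0, 0, 0]
  delta_pos:
    - [-0.001, 0, 0.001]
    - [0, 0, 0.001]
    - [0, 0, 0.001]
    - [0, 0, 0.001]
    - [0, 0, 0.001]
    - [0, 0, 0.001]
    - [0, 0, 0.001]
    - [0, 0, 0.001]
    - [0, 0, 0.001]
    - [0, 0, 0.001]
    - [0, 0, 0.001]
    - [0, 0, 0.001]
    - [0, 0, 0]
    - [0, 0, 0]
  gripper: [0, 0, 0, 0, 0, 0, 0, 0, 0, 0, 0, 0, 0, 0]

```text
time: 15.17
tool_pos: [0.5299, 0.1306, 0.0697]
tcp_rot: [-3.141, -0.078, -0.0]
wrist_force: [0.2, -0.1, 0.1]
width: -0.001
grip_force: 0.0
```

```bash
python3 f.py
```

```text
t 15.57 pos [0.5299 0.1307 0.0698] F [-0.1  -0.28  0.05] sd [0.4  0.54 0.43]
```

Call:
jog_arm:
  turn:
    - [0, 0, 0]
    - [0, 0, 0]
    - [0, 0, 0]
  delta_pos:
    - [0, 0, 0.001]
    - [0, 0, 0.001]
    - [0, 0, 0.001]
  gripper: [0, 0, 0]

```text
time: 15.82
tool_pos: [0.53, 0.1307, 0.0669]
tcp_rot: [-3.141, -0.078, -0.001]
wrist_force: [0.4, -0.7, 0.9]
width: -0.0
grip_force: 0.6
```

```bash
python3 f.py; python3 - <<'E'
from h import *
s=read_state();snap('side','side12.png');a=cv2.imread('pics/side0.png').astype(int);b=cv2.imread('pics/side12.png')
print('knob top proj',proj('side',(.5297,.1303,.073)),'now',proj('side',s['tool_pos']))
g=cv2.cvtColor(b,cv2.COLOR_BGR2GRAY);h=cv2.imread('pics/side0.png',0)
for r in range(226,262): print(r,' '.join('%3d'%v for v in h[r,286:316:3]),' | ',' '.join('%3d'%v for v in g[r,286:316:3]))
E
```

```text
t 16.22 pos [0.5297 0.1306 0.0667] F [0.06 0.1  0.14] sd [0.46 0.4  0.46]
knob top proj [299.84416495 236.9921202 ] now [299.78730396 240.70815607]
226 116 137 132 114 133 159 179 175 140 121  |  115 137 131  79  55  56  68 103 128 119
227 116 138 122 113 121 131 138 136 124 115  |  115 138 120  79  55  55  69 103 117 114
228 116 134 117 113 120 123 124 124 121 115  |  115 132 117  79  56  55  69 103 114 113
229 116 127 117 113 120 122 124 123 120 115  |  116 127 117  80  54  55  68 104 114 114
230 115 123 118 113 119 122 124 122 120 114  |  115 122 117  80  55  55  70 104 115 113
231 116 119 118 114 119 122 124 122 119 115  |  115 118 117  81  57  56  70 104 114 114
232 117 117 118 113 120 122 123 123 119 114  |  116 116 116  81  54  55  70 104 114 112
233 116 116 117 112 120 121 124 123 120 115  |  115 116 116  83  57  57  70 104 114 114
234 116 116 118 112 121 123 124 122 119 115  |  115 115 117  83  56  59  68 104 114 113
235 116 116 119 115 122 122 123 121 120 114  |  115 117 118  81  57  59  70 104 114 113
236 116 121 121 117 122 123 124 123 124 115  |  115 121 120  81  57  58 
[... 1515 characters left out ...]
 117 155 222 146 149 146 148 149 140 153  |  116 154 222 139 150 145 148 142 126 155
255 117 146 235 145 146 145 144 134 145 206  |  116 146 235 130 145 145 144 128 143 207
256 117 144 237 173 161 145 146 126 144 234  |  117 144 239 131 138 137 138 118 144 234
257 117 162 239 206 200 171 174 130 139 240  |  116 163 240 139 140 138 139 113 138 241
258 117 179 241 223 224 210 210 131 144 242  |  115 180 241 144 145 144 145 112 144 238
259 117 183 241 227 229 226 226 125 158 244  |  116 183 233 146 146 146 146 110 153 223
260 117 183 241 228 228 228 226 123 175 247  |  117 175 205 145 146 146 145 111 157 192
261 117 182 239 228 229 229 223 133 192 247  |  117 161 165 145 146 147 143 110 153 172
```

Call:
jog_arm:
  turn:
    - [0, 0, 0]
    - [0, 0, 0]
    - [0, 0, 0]
    - [0, 0, 0]
    - [0, 0, 0]
    - [0, 0, 0]
  delta_pos:
    - [0, 0, 0.001]
    - [0, 0, 0.001]
    - [0, 0, 0.001]
    - [0, 0, 0.001]
    - [0, 0, 0.001]
    - [0, 0, 0.001]
  gripper: [0, 0, 0, 0, 0, 0]

```text
time: 16.77
tool_pos: [0.5298, 0.1306, 0.0607]
tcp_rot: [-3.141, -0.078, -0.0]
wrist_force: [-0.2, 0.2, 0.8]
width: 0.002
grip_force: 0.6
```

Call:
jog_arm:
  turn:
    - [0, 0, 0]
    - [0, 0, 0]
  delta_pos:
    - [0, 0, 0.0005]
    - [0, 0, 0.0005]
  gripper: [0, 0]

```text
time: 16.93
tool_pos: [0.5298, 0.1306, 0.0597]
tcp_rot: [3.141, 0.078, -0.0]
wrist_force: [-0.5, 0.2, 2.1]
width: -0.002
grip_force: 0.6
```

Call:
jog_arm:
  turn:
    - [0, 0, 0]
    - [0, 0, 0]
  delta_pos:
    - [0, 0, 0.0003]
    - [0, 0, 0.0003]
  gripper: [0, 0]

```text
time: 17.1
tool_pos: [0.5298, 0.1306, 0.0591]
tcp_rot: [-3.141, -0.078, 0.0]
wrist_force: [-0.8, 0.5, 1.1]
width: 0.0
grip_force: 0.6
```

Travel is now about 14 mm, and a nut still on the deck would have stopped the plunger by 9–13 mm. I'll continue in fine steps.

Call:
jog_arm:
  turn:
    - [0, 0, 0]
    - [0, 0, 0]
  delta_pos:
    - [0, 0, 0.0003]
    - [0, 0, 0.0]
  gripper: [0, 0]

```text
time: 17.27
tool_pos: [0.5298, 0.1306, 0.0588]
tcp_rot: [-3.141, -0.078, 0.0]
wrist_force: [-0.4, -0.1, -0.1]
width: -0.005
grip_force: 0.3
```

Call:
jog_arm:
  turn:
    - [0, 0, 0]
    - [0, 0, 0]
  delta_pos:
    - [0, 0, 0.0003]
    - [0, 0, 0.0]
  gripper: [0, 0]

```text
time: 17.43
tool_pos: [0.5299, 0.1306, 0.0585]
tcp_rot: [-3.141, -0.078, -0.0]
wrist_force: [-0.0, 0.1, 0.4]
width: -0.005
grip_force: 0.3
```

Call:
jog_arm:
  turn:
    - [0, 0, 0]
    - [0, 0, 0]
  delta_pos:
    - [0, 0, 0.0003]
    - [0, 0, 0.0]
  gripper: [0, 0]

```text
time: 17.6
tool_pos: [0.5298, 0.1306, 0.0582]
tcp_rot: [-3.141, -0.078, -0.0]
wrist_force: [-0.9, -0.0, 0.7]
width: -0.002
grip_force: 0.4
```

Call:
jog_arm:
  turn:
    - [0, 0, 0]
    - [0, 0, 0]
  delta_pos:
    - [0, 0, 0.0003]
    - [0, 0, 0.0]
  gripper: [0, 0]

```text
time: 17.77
tool_pos: [0.5298, 0.1306, 0.058]
tcp_rot: [3.141, 0.078, 0.0]
wrist_force: [-0.0, -0.8, 0.5]
width: 0.0
grip_force: 0.4
```

Call:
jog_arm:
  turn:
    - [0, 0, 0]
    - [0, 0, 0]
  delta_pos:
    - [0, 0, 0.0003]
    - [0, 0, 0.0]
  gripper: [0, 0]

```text
time: 17.93
tool_pos: [0.5298, 0.1306, 0.0576]
tcp_rot: [-3.141, -0.078, -0.0]
wrist_force: [-0.8, -0.1, 0.1]
width: 0.0
grip_force: 0.4
```

Call:
jog_arm:
  turn:
    - [0, 0, 0]
    - [0, 0, 0]
  delta_pos:
    - [0, 0, 0.0003]
    - [0, 0, 0.0]
  gripper: [0, 0]

```text
time: 18.1
tool_pos: [0.5298, 0.1307, 0.0573]
tcp_rot: [-3.141, -0.078, -0.0]
wrist_force: [0.1, -0.1, 0.8]
width: 0.004
grip_force: 0.4
```

Call:
jog_arm:
  turn:
    - [0, 0, 0]
    - [0, 0, 0]
  delta_pos:
    - [0, 0, 0.0003]
    - [0, 0, 0.0]
  gripper: [0, 0]

```text
time: 18.27
tool_pos: [0.5298, 0.1307, 0.057]
tcp_rot: [-3.141, -0.078, -0.0]
wrist_force: [-0.5, -0.1, 0.2]
width: -0.001
grip_force: 0.4
```

Call:
jog_arm:
  turn:
    - [0, 0, 0]
    - [0, 0, 0]
  delta_pos:
    - [0, 0, 0.0003]
    - [0, 0, 0.0]
  gripper: [0, 0]

```text
time: 18.43
tool_pos: [0.5299, 0.1306, 0.0568]
tcp_rot: [-3.141, -0.078, -0.0]
wrist_force: [-1.3, 0.3, 1.4]
width: 0.002
grip_force: 0.4
```

Call:
jog_arm:
  turn:
    - [0, 0, 0]
    - [0, 0, 0]
  delta_pos:
    - [0, 0, 0.0003]
    - [0, 0, 0.0]
  gripper: [0, 0]

```text
time: 18.6
tool_pos: [0.5299, 0.1306, 0.0566]
tcp_rot: [3.141, 0.078, -0.0]
wrist_force: [-0.0, -0.5, 2.4]
width: 0.003
grip_force: 1.1
```

Call:
jog_arm:
  turn:
    - [0, 0, 0]
    - [0, 0, 0]
  delta_pos:
    - [0, 0, 0.0003]
    - [0, 0, 0.0]
  gripper: [0, 0]

```text
time: 18.77
tool_pos: [0.5299, 0.1306, 0.0565]
tcp_rot: [-3.141, -0.078, 0.0]
wrist_force: [-2.0, -0.0, 5.3]
width: 0.002
grip_force: 2.4
```

Call:
jog_arm:
  turn:
    - [0, 0, 0]
    - [0, 0, 0]
  delta_pos:
    - [0, 0, 0.0002]
    - [0, 0, 0.0]
  gripper: [0, 0]

```text
time: 18.93
tool_pos: [0.5299, 0.1307, 0.0566]
tcp_rot: [-3.141, -0.078, -0.0]
wrist_force: [-2.3, -0.2, 6.1]
width: 0.002
grip_force: 3.1
```

```bash
python3 f.py
```

```text
t 19.33 pos [0.5299 0.1306 0.0565] F [-2.38 -0.45  6.04] sd [0.53 0.44 0.32]
```

Call:
jog_arm:
  turn:
    - [0, 0, 0]
    - [0, 0, 0]
  delta_pos:
    - [0, 0, 0.0003]
    - [0, 0, 0.0]
  gripper: [0, 0]

```text
time: 19.5
tool_pos: [0.5299, 0.1307, 0.0565]
tcp_rot: [3.141, 0.078, -0.0]
wrist_force: [-2.7, -1.8, 7.4]
width: -0.004
grip_force: 4.0
```

```bash
python3 f.py
```

```text
t 19.9 pos [0.5299 0.1306 0.0565] F [-3.13 -1.05  8.02] sd [0.53 0.3  0.36]
```

Call:
jog_arm:
  turn:
    - [0, 0, 0]
    - [0, 0, 0]
    - [0, 0, 0]
  delta_pos:
    - [0, 0, 0.0002]
    - [0, 0, 0.0002]
    - [0, 0, 0.0]
  gripper: [0, 0, 0]

```text
time: 20.15
tool_pos: [0.5299, 0.1307, 0.0565]
tcp_rot: [3.141, 0.078, -0.0]
wrist_force: [-4.4, -1.0, 9.8]
width: 0.001
grip_force: 5.2
```

```bash
python3 f.py
```

```text
t 20.55 pos [0.5299 0.1307 0.0565] F [-4.17 -0.96 10.19] sd [0.47 0.5  0.63]
```

Call:
jog_arm:
  turn:
    - [0, 0, 0]
    - [0, 0, 0]
    - [0, 0, 0]
  delta_pos:
    - [0, 0, 0.0001]
    - [0, 0, 0.0]
    - [0, 0, 0.0]
  gripper: [0, 0, 0]

```text
time: 20.8
tool_pos: [0.5299, 0.1307, 0.0565]
tcp_rot: [3.141, 0.078, 0.0]
wrist_force: [-4.8, -1.1, 11.2]
width: 0.004
grip_force: 5.5
```

Call:
jog_arm:
  turn:
    - [0, 0, 0]
    - [0, 0, 0]
    - [0, 0, 0]
    - [0, 0, 0]
    - [0, 0, 0]
    - [0, 0, 0]
    - [0, 0, 0]
    - [0, 0, 0]
    - [0, 0, 0]
    - [0, 0, 0]
    - [0, 0, 0]
    - [0, 0, 0]
    - [0, 0, 0]
  delta_pos:
    - [0, 0, -0.0005]
    - [0, 0, -0.001]
    - [0, 0, -0.002]
    - [0, 0, -0.004]
    - [0, 0, -0.008]
    - [0, 0, -0.01]
    - [0, 0, -0.01]
    - [0, 0, -0.01]
    - [-0.01, 0, -0.01]
    - [-0.02, 0, -0.01]
    - [-0.02, 0, 0]
    - [0, 0, 0]
    - [0, 0, 0]
  gripper: [0, 0, 0, 0, 0, 0, 0, 0, 0, 0, 0, 0, 0]

```text
time: 21.88
tool_pos: [0.48, 0.1282, 0.1217]
tcp_rot: [-3.14, -0.079, -0.003]
wrist_force: [-0.3, 0.3, 0.9]
width: 0.001
grip_force: 0.0
```

```bash
python3 f.py; python3 - <<'E'
from h import *
snap('side','side13.png');snap('top','top13.png')
g=cv2.imread('pics/side13.png',0);h=cv2.imread('pics/side0.png',0)
print('expected knob top centre row down',proj('side',(.5297,.1303,.0567)),'up',proj('side',(.5297,.1303,.073)))
for r in range(228,262): print(r,h[r,295:307:3],g[r,295:307:3])
a=cv2.imread('pics/top0.png').astype(int);b=cv2.imread('pics/top13.png').astype(int)
d=(abs(a-b).max(2)>45).astype(np.uint8)
for nm,(x,y) in dict(slug=(386,195),vial=(255,247),small=(388,238),t1=(276,315),t2=(384,304)).items(): print(nm,'changed px',d[y-14:y+15,x-14:x+15].sum())
E
```

```text
t 22.28 pos [0.4803 0.1281 0.1205] F [ 0.12 -0.03  0.15] sd [0.71 0.53 0.39]
expected knob top centre row down [299.89867326 246.28777909] up [299.84416495 236.9921202 ]
228 [113 120 123 124] [112 119 123 124]
229 [113 120 122 124] [113 120 123 123]
230 [113 119 122 124] [114 119 123 124]
231 [114 119 122 124] [114 119 122 124]
232 [113 120 122 123] [113 119 122 123]
233 [112 120 121 124] [113 118 121 124]
234 [112 121 123 124] [112 118 122 124]
235 [115 122 122 123] [111 118 122 122]
236 [117 122 123 124] [111 117 130 124]
237 [117 123 124 125] [111 117 153 129]
238 [109 122 123 123] [111 118 179 133]
239 [ 95 117 120 118] [110 117 199 151]
240 [ 84 100 108 104] [111 117 213 186]
241 [86 82 90 86] [110 118 221 218]
242 [96 77 76 83] [109 122 216 223]
243 [104  88  83 105] [109 124 185 195]
244 [106 102  98 128] [110 123 147 153]
245 [101 113 110 140] [113 122 127 129]
246 [ 95 127 112 143] [116 123 124 124]
247 [ 97 145 112 143] [114 124 124 124]
248 [126 165 112 143] [103 120 124 122]
249 [167 174 112 139] [ 95 110 117 112]
250 [188 163 112 128] [104  91  99  94]
251 [178 145 113 121] [130  82  80  79]
252 [161 142 119 129] [157 101  85  95]
253 [155 149 132 141] [172 132 114 127]
254 [146 149 146 148] [172 158 139 148]
255 [145 146 145 144] [169 172 149 153]
256 [173 161 145 146] [188 183 159 150]
257 [206 200 171 174] [214 209 188 147]
258 [223 224 210 210] [224 225 202 147]
259 [227 229 226 226] [227 229 207 145]
260 [228 228 228 226] [228 228 215 145]
261 [228 229 229 223] [229 229 220 148]
slug changed px 383
vial changed px 402
small changed px 286
t1 changed px 214
t2 changed px 143
```

The knob stayed down: its lower edge moved from row 241.8 to 251.3, which is about 16.5 mm. The plunger stopped at 16.3 mm of travel, inside the 14–18 mm range. The changed pixels near the neighbouring items in the top view are probably the arm and its shadow, since no move went near them. The robot is clear, so I'm handing in.

```bash
python3 -c "
from workcell import ticket; print(ticket.finish_job())"
```

```text
the job is handed in; nothing more can be done
None
```

The nut was slid into the nest with about 1 N showing on the wrist sensor, the plunger was pressed to about 11 N at the knob and left down, the arm was backed clear, and the job was handed in at about 22 s.

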